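# Catch the date cassette popped from a ticket-dating machine

### The arm

A 6-joint arm with a two-finger parallel gripper is mounted at the origin on the work surface. World frame = base frame: x ahead of the robot, y to its left, z up, the work surface at z = 0. Lengths are in mm, angles in degrees, forces in N, time in s.
With the tool pointing down it reaches from about 350 to 725 mm from the base axis. Payload 4.3 kg.
Tool frame: the origin (TCP) lies at the very end of the fingers, on their centre line; the grasp point (between the pads) lies 19 mm behind it; x points along the fingers, y is the direction in which the jaws open and shut, and the axes are right-handed (so a half turn about x gives the same grasp; the last joint's range is limited). The gripper opens to 85 mm and grips with 20 to 120 N. Pads are 22 mm wide; open, the fingers measure 114 mm over their backs; the gripper's body (76 mm by 85 mm) begins 54 mm behind the grasp point. The pads swing forward as they close: fully open they stand 13 mm farther back than shut.
Start: joints at [58.425, 21.618, 4.641, 73.018, 0, 83.68], TCP at [245.345, 520.074, 196.329] pointing down, gripper open.
Joint ranges: [-156.06, 156.06], [-48.1, 94.91], [-58.44, 69.94], [-101.28, 121.22], [-78.64, 73.56], [-180, 180]. Speed limits (degrees/s): [147.25, 147.25, 180, 180, 180, 180].

### API

Orientations are given as a 3x3 rotation matrix whose columns are the frame's x, y, z axes.
In Python, from rig import r, read_camera, camera_params gives the robot as it stands. The module is installed in compiled form; this text tells all that it offers.
- The arm moves only by the tool play_rows, never from a script. Its argument "increments" is a list of rows, each an object of numbers: "claw": the opening, from -1 (shut) to 1 (fully open); "tx", "ty", "tz": the shift along the tool's x, y, z in mm; "yaw": the turn about the tool's x in degrees. A call has 1 to 20 rows; each row is the pose to reach, as a shift and turn from the pose commanded when the call began, along the tool's axes at that moment; what a row does not reach only later rows make up. A row lasts 1/12 s, in which the tool goes at most 41.7 mm and 7.16 degrees, less where a joint would pass 70% of its speed; a pose out of reach is approached as far as the arm can. A call with a gripper value outside its range is refused whole. The fingers move at their own pace and stop on an object; "grip_force" is the grip in N (left out, the last holds). Time passes only in rows, so rows that repeat a pose let the fingers close. It gives the time, the measured TCP pose, the force and the opening at its end, in the units of the state.
- r.get_state(): the state, without advancing time (a new reading comes with each control period).
- read_camera(name): name is "scene" or "top" or "wrist"; returns (picture, depth): 400x640x3 uint8, blue, green, red; 400x640 float32, mm along the optical axis (not along the pixel's ray), 0 where there is no reading.
- camera_params(name): a dict with "K" (3x3 intrinsics, pixels), "world_from_camera" (4x4, takes a point from camera to world coordinates); the wrist camera has in their place "mount" (4x4, takes a point from camera to tool coordinates, whose origin is the TCP and whose axes are the tool frame's). Camera axes: x right, y up, looking along -z (the intrinsics and any distortion apply to the point x, -y, -z); pixel columns grow to the right and rows downward; lengths in mm; the calibration is good to about 2 mm. A picture is of the moment at which its call begins: read the wrist's pose just before it. camera_params takes no time and is no camera call.
- r.close_job(): hands the job in, once; it reports no verdict.
The state is a dict: "time": time; "joints": joint angles; "qd": joint speeds; "joint_efforts": joint torques, N m; "ee_pos": TCP position; "ee_rot": TCP orientation; "contact_force": force on the tool from outside, world axes, zero at the start; "torque": the same for the moment, N m; "opening": opening from 0.0 (shut) to 1.0 (fully open).
Only numpy, scipy, OpenCV 4.12 (cv2) and the standard library are available. Lean on these libraries where they do the work, as an engineer would, in place of code of your own. Each camera call takes 0.05 s, during which the arm holds its last target.

### The job

Press the ribbed ejector key of the ticket-dating machine all the way down with one finger, and trap the date cassette that pops out and slides down the chute with the other finger, before it runs off the chute's open end. Only touch the cassette, never lift it, and leave the stamp, ink pad and ticket punch alone. Finish while still holding: the key down, and the cassette at rest in the chute against the finger.

Things in the scene. Friction and masses are not known exactly. Their poses are not given: they have to be found in the camera images.
- machine: ticket-dating machine, fixed: dark base plate and grey housing, 125 mm high. Origin: on the counter under the chute's origin. x horizontally downhill along the chute, y from chute to key, z up. Housing: x -165 to -60 mm, y +-56; base plate: x -170 to 115, y -60 to 95, 8 mm thick.
- chute: open-topped polished steel chute, 22 deg downhill away from the housing. Origin: mid floor, at the gate's uphill face, 60 mm above the counter. x down the slope, y across to the key's side, z square off the floor. Floor x -62 to the open end at +115 mm, 47 mm between side walls 12 mm high. The freed cassette runs off the end within half a second: have the trapping finger in the chute before.
- cassette: loose black date cassette, four brass wheels on top; 40 mm along the chute, 44 across, 28 high; 0.11 to 0.22 kg. Origin: centre of its underside; axes as the chute's. At the start it sits on the chute floor, front against the gate (origin 20 mm uphill of the chute's origin), a spring kicker (1.6 N, 18 mm stroke) pushing from behind.
- key_top (a point): centre of the top of the ejector key, a level white ribbed plate 50 x 50 x 5 mm beside the chute: 65 mm downhill (level) of the chute's origin, 63 mm sideways from the chute's middle; axes as the machine's. Top 59 mm above the counter when up, 45 when down; the chute floor beside it is 34 mm up, so a level twin fingertip stands 11 mm over the floor there, in the cassette's way.
- key (a joint): downward travel of the ejector key: 0 up, 0.014 m fully down. Spring return, 2 N to start and 5.5 N fully down (up to 2 N more from gate friction). The gate drops below the chute floor and frees the cassette at about 0.009 m.
- stamp: bystander: wooden hand stamp standing upright, 38 mm across, 62 mm high; origin at the centre of its underside
- inkpad: bystander: flat dark ink-pad tin, 88 x 60 x 16 mm; origin at the centre of its underside
- punch: bystander: metal ticket punch lying flat, about 100 x 22 mm, 40 mm high; origin at the centre of its underside
Not all that is in view belongs to the job. Leave any orange look-alike of the cassette alone.

How it is judged:
By the outcome, as a careful person would: the job done as asked, in the order asked, and still so for the second after the job is handed in, while the arm keeps its last pose, push and grip.
It also fails if it takes over 29 s, if anything falls off the work surface, if the arm or the gripper's body presses on something with over 40 N, if the wrist force passes 120 N, or if a joint passes its speed limit or range.

## Working session

There is one attempt and no reset: what is moved stays moved. The work goes in short steps, Python scripts to look and compute and a tool call to move; the robot and the scene stay as the last step left them, time stands still between calls to the robot, and variables do not carry over. Pictures are saved under pics/ and viewed, and the job is handed in when it is done.

Besides the shell and the picture viewer there is one more tool, called after "Call:" in YAML: its name, and indented under it one key for each argument. play_rows: Moves the arm, as the interface text tells. Its arguments: {"type":"object","properties":{"increments":{"type":"array","items":{"type":"object","properties":{"claw":{"type":"number"},"tx":{"type":"number"},"ty":{"type":"number"},"tz":{"type":"number"},"yaw":{"type":"number"}}}},"grip_force":{"type":"number"}},"required":["increments"]}

```bash
mkdir -p pics; python3 - <<'E'
from rig import r, read_camera, camera_params
import cv2,numpy as np
for n in("top","scene"):
    p,d=read_camera(n); cv2.imwrite(f"pics/{n}0.png",p); np.save(f"{n}0.npy",d)
    print(n,camera_params(n))
print(camera_params("wrist"))
s=r.get_state();print(s)
E
```

```text
top {'K': array([[498.88479042,   0.        , 318.40779339],
       [  0.        , 498.88479042, 193.96062505],
       [  0.        ,   0.        ,   1.        ]]), 'world_from_camera': array([[ 3.27178470e-02,  9.74263597e-01, -2.23024632e-01,
         3.39225586e+02],
       [-9.99462852e-01,  3.14721352e-02, -9.13852906e-03,
         6.38310618e+01],
       [-1.88427483e-03,  2.23203828e-01,  9.74769973e-01,
         9.86613267e+02],
       [ 0.00000000e+00,  0.00000000e+00,  0.00000000e+00,
         1.00000000e+00]])}
scene {'K': array([[363.63741379,   0.        , 315.11322886],
       [  0.        , 363.63741379, 204.97231948],
       [  0.        ,   0.        ,   1.        ]]), 'world_from_camera': array([[ 7.46336462e-01, -5.22250046e-01,  4.12597595e-01,
         8.32245027e+02],
       [ 6.65519163e-01,  5.93156311e-01, -4.53045069e-01,
        -2.23672024e+02],
       [-8.13205880e-03,  6.12715660e-01,  7.90261596e-01,
         6.04438271e+02],
       [ 0.00000000e+00,  0.00000000e+00,  0.00000000e+00,
         1.00000000e+00]])}
{'K': array([[283.08129353,   0.        , 
[... 547 characters left out ...]
, 7.30161460e+01,
       1.45188594e-03, 8.36801890e+01]), 'qd': array([ 0.05550568, -0.09253345,  0.12949582, -0.03532525, -0.02799093,
       -0.07393681]), 'joint_efforts': array([ 2.80400352e-03, -4.64691496e+01,  2.70584214e+01,  1.19842897e-02,
       -6.44735883e-05,  2.56064465e-05]), 'ee_pos': array([244.97979156, 519.50526395, 195.43759384]), 'ee_rot': array([[-9.79109476e-04,  4.26650248e-01,  9.04416169e-01],
       [-1.54468028e-03,  9.04414879e-01, -4.26651311e-01],
       [-9.99998328e-01, -1.81477216e-03, -2.26482956e-04]]), 'contact_force': array([ 0.51554557, -0.34797161, -0.19640688]), 'torque': array([ 0.0127618 , -0.01639102, -0.03040318]), 'opening': 1.0036131839808986}
```

View pics/top0.png

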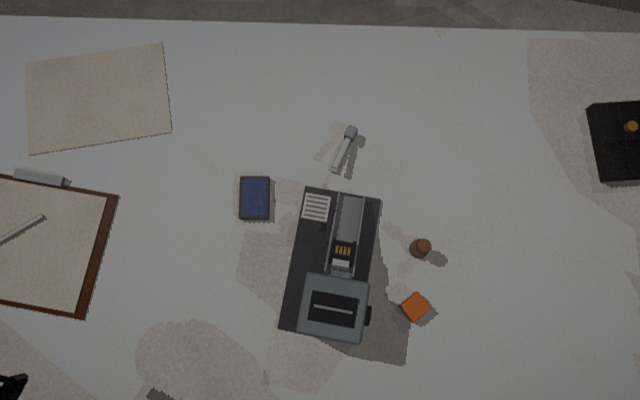

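View pics/scene0.png

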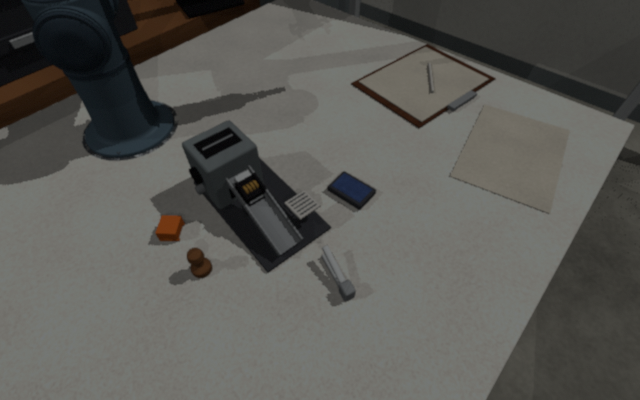

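```bash
python3 - <<'E'
import cv2
p=cv2.imread("pics/top0.png");c=p[175:355,265:395];cv2.imwrite("pics/c1.png",cv2.resize(cv2.convertScaleAbs(c,alpha=1.6),None,fx=3.3,fy=3.3,interpolation=cv2.INTER_CUBIC))
p=cv2.imread("pics/scene0.png");c=p[115:275,175:340];cv2.imwrite("pics/c2.png",cv2.resize(cv2.convertScaleAbs(c,alpha=1.6),None,fx=3.6,fy=3.6,interpolation=cv2.INTER_CUBIC))
E
```

```text
(no output)
```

View pics/c1.png

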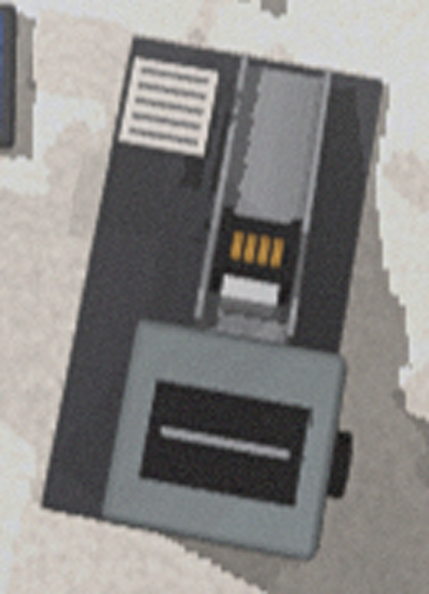

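View pics/c2.png

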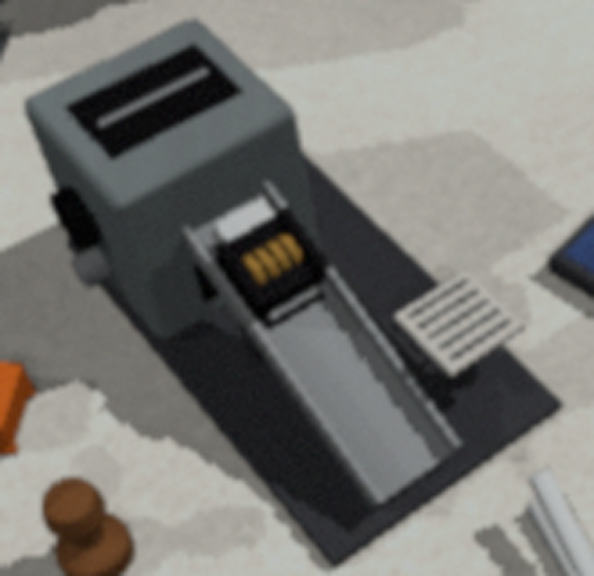

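```bash
cat > h.py <<'E'
import numpy as np
from rig import camera_params
def proj(n,P,cp=None):
    c=cp or camera_params(n);T=np.linalg.inv(c["world_from_camera"]);q=P@T[:3,:3].T+T[:3,3]
    q=q*[1,-1,-1];uv=q@c["K"].T;return uv[:,:2]/uv[:,2:]
def mw(v,P):
    a=np.radians(v[2]);R=np.array([[np.cos(a),-np.sin(a),0],[np.sin(a),np.cos(a),0],[0,0,1]]);return P@R.T+[v[0],v[1],0]
E
python3 - <<'E'
from h import *
from scipy.optimize import least_squares
M1=np.array([[115,95,8],[115,-60,8],[-170,95,8],[90,88,59],[90,38,59],[40,38,59],[40,88,59]],float)
u1=np.array([[134,37],[384,80],[42,508],[137,57],[218,70],[204,158],[119,146]],float)
u1=(u1+.5)/3.3-.5+[265,175]
M2=np.array([[115,95,8],[115,-60,8],[40,38,59],[40,88,59],[90,88,59],[90,38,59]],float)
u2=np.array([[560,405],[335,565],[395,318],[460,273],[524,324],[455,376]],float)
u2=(u2+.5)/3.6-.5+[175,115]
c1,c2=camera_params("top"),camera_params("scene")
f1=lambda v:(proj("",mw(v,M1),c1)-u1).ravel()
f2=lambda v:(proj("",mw(v,M2),c2)-u2).ravel()
for f in(f1,f2,lambda v:np.r_[f1(v),f2(v)]):
    s=least_squares(f,[400,50,-8],x_scale=[10,10,1]);print(s.x,np.sqrt(np.mean(s.fun**2)))
    print(s.fun.round(1))
v=s.x
print(mw(v,np.array([[65,31,45],[65,63,59],[65,0,34.]])))
E
```

```text
[452.11733798  23.32197425  -8.42395507] 0.5340914505744939
[-0.2 -0.4 -0.  -0.  -0.   0.6 -0.6  0.3  0.6  0.9  0.3 -0.2 -0.1 -1.3]
[453.73803574  20.66716767  -7.87601327] 0.754161127673578
[ 1.  -0.7 -0.   0.9 -1.  -0.1  1.2 -0.7  0.1  0.4 -1.2 -0.1]
[452.60359144  22.56581997  -8.38349378] 0.7557503031350256
[ 0.2 -0.6  0.3 -0.3  0.4  0.4 -0.3  0.1  1.   0.7  0.7 -0.5  0.3 -1.5
  1.1 -1.  -0.3 -0.  -0.8 -0.8  1.6 -1.2  0.3 -0.1 -1.2 -0.7]
[[521.4287647   43.75769401  45.        ]
 [526.0943015   75.41575407  59.        ]
 [516.90902592  13.08894834  34.        ]]
```

Call:
play_rows:
  increments:
    - {"tz": 25,"ty": -17,"yaw": -1,"claw": 0.25}
    - {"tz": 50,"ty": -35,"yaw": -2,"claw": 0.25}
    - {"tz": 76,"ty": -52,"yaw": -3,"claw": 0.25}
    - {"tz": 101,"ty": -69,"yaw": -4,"claw": 0.25}
    - {"tz": 126,"ty": -87,"yaw": -5,"claw": 0.25}
    - {"tz": 151,"ty": -104,"yaw": -6,"claw": 0.25}
    - {"tz": 176,"ty": -121,"yaw": -7,"claw": 0.25}
    - {"tz": 201,"ty": -139,"yaw": -8,"claw": 0.25}
    - {"tz": 227,"ty": -156,"yaw": -9,"claw": 0.25}
    - {"tz": 252,"ty": -174,"yaw": -10,"claw": 0.25}
    - {"tz": 277,"ty": -191,"yaw": -11,"claw": 0.25}
    - {"tz": 302,"ty": -208,"yaw": -12,"claw": 0.25}
    - {"tz": 327,"ty": -226,"yaw": -13,"claw": 0.25}
    - {"tz": 352,"ty": -243,"yaw": -14,"claw": 0.25}
    - {"tz": 378,"ty": -260,"yaw": -15,"claw": 0.25}
    - {"tz": 403,"ty": -278,"yaw": -16,"claw": 0.25}
    - {"tz": 428,"ty": -295,"yaw": -16.9,"claw": 0.25}
    - {"tz": 453,"ty": -312.4,"yaw": -16.9,"claw": 0.25}
    - {"tz": 453,"ty": -312.4,"yaw": -16.9,"claw": 0.25}
    - {"tz": 453,"ty": -312.4,"yaw": -16.9,"claw": 0.25}

```text
invalid input at $.increments[0]: expected keys claw, tx, ty, tz, yaw
```

Call:
play_rows:
  increments:
    - {"tx": 0,"tz": 25,"ty": -17,"yaw": -1,"claw": 0.25}
    - {"tx": 0,"tz": 50,"ty": -35,"yaw": -2,"claw": 0.25}
    - {"tx": 0,"tz": 76,"ty": -52,"yaw": -3,"claw": 0.25}
    - {"tx": 0,"tz": 101,"ty": -69,"yaw": -4,"claw": 0.25}
    - {"tx": 0,"tz": 126,"ty": -87,"yaw": -5,"claw": 0.25}
    - {"tx": 0,"tz": 151,"ty": -104,"yaw": -6,"claw": 0.25}
    - {"tx": 0,"tz": 176,"ty": -121,"yaw": -7,"claw": 0.25}
    - {"tx": 0,"tz": 201,"ty": -139,"yaw": -8,"claw": 0.25}
    - {"tx": 0,"tz": 227,"ty": -156,"yaw": -9,"claw": 0.25}
    - {"tx": 0,"tz": 252,"ty": -174,"yaw": -10,"claw": 0.25}
    - {"tx": 0,"tz": 277,"ty": -191,"yaw": -11,"claw": 0.25}
    - {"tx": 0,"tz": 302,"ty": -208,"yaw": -12,"claw": 0.25}
    - {"tx": 0,"tz": 327,"ty": -226,"yaw": -13,"claw": 0.25}
    - {"tx": 0,"tz": 352,"ty": -243,"yaw": -14,"claw": 0.25}
    - {"tx": 0,"tz": 378,"ty": -260,"yaw": -15,"claw": 0.25}
    - {"tx": 0,"tz": 403,"ty": -278,"yaw": -16,"claw": 0.25}
    - {"tx": 0,"tz": 428,"ty": -295,"yaw": -16.9,"claw": 0.25}
    - {"tx": 0,"tz": 453,"ty": -312.4,"yaw": -16.9,"claw": 0.25}
    - {"tx": 0,"tz": 453,"ty": -312.4,"yaw": -16.9,"claw": 0.25}
    - {"tx": 0,"tz": 453,"ty": -312.4,"yaw": -16.9,"claw": 0.25}

```text
time: 1.77
ee_pos: [521.9, 43.1, 195.7]
ee_rot: [[-0.001, 0.148, 0.989], [0.0, 0.989, -0.148], [-1.0, 0.0, -0.001]]
contact_force: [-0.0, 0.4, -1.6]
opening: 0.623
```

Call:
play_rows:
  increments:
    - {"tx": 25,"tz": 0,"ty": 0,"yaw": 0,"claw": 0.25}
    - {"tx": 50,"tz": 0,"ty": 0,"yaw": 0,"claw": 0.25}
    - {"tx": 75,"tz": 0,"ty": 0,"yaw": 0,"claw": 0.25}
    - {"tx": 105,"tz": 0,"ty": 0,"yaw": 0,"claw": 0.25}
    - {"tx": 105,"tz": 0,"ty": 0,"yaw": 0,"claw": 0.25}
    - {"tx": 105,"tz": 0,"ty": 0,"yaw": 0,"claw": 0.25}

```text
time: 2.27
ee_pos: [518.9, 45.3, 90.1]
ee_rot: [[-0.005, 0.144, 0.99], [0.001, 0.99, -0.144], [-1.0, -0.0, -0.005]]
contact_force: [-0.8, -0.3, 0.2]
opening: 0.628
```

```bash
python3 - <<'E'
from rig import r, read_camera, camera_params
import cv2,numpy as np
s=r.get_state();print(s["ee_pos"],s["contact_force"],s["opening"],s["time"])
p,d=read_camera("wrist");cv2.imwrite("pics/w1.png",cv2.convertScaleAbs(p,alpha=1.5));np.save("w1.npy",d)
p,d=read_camera("scene");cv2.imwrite("pics/s1.png",cv2.resize(cv2.convertScaleAbs(p[80:280,150:370],alpha=1.5),None,fx=3,fy=3))
E
```

```text
[518.92836785  45.33708983  90.13735708] [-0.82344686 -0.32317707  0.16413845] 0.6275146359347027 2.2667
```

View pics/w1.png

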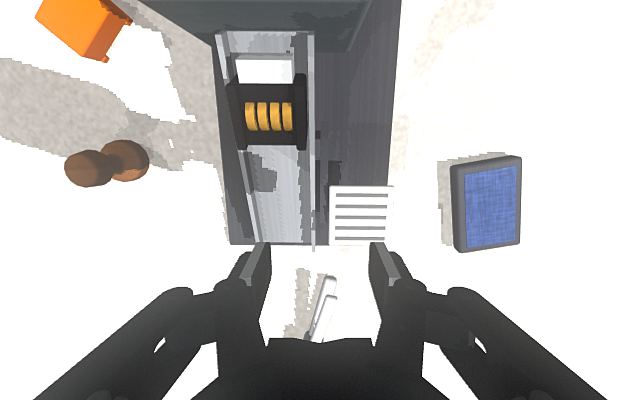

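View pics/s1.png

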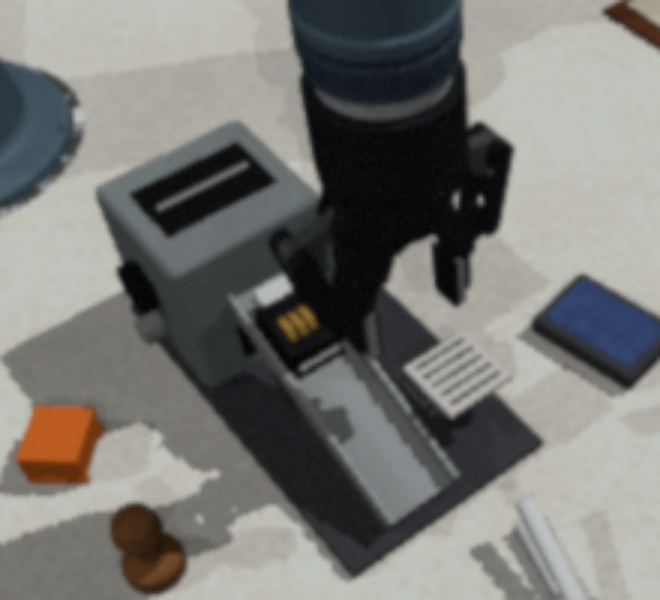

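```bash
python3 - <<'E'
from h import *
d=np.load("w1.npy");c=camera_params("wrist")
from rig import r
s=r.get_state();R=s["ee_rot"];t=s["ee_pos"];print(t,s["time"])
def bp(u,v):
    z=np.median(d[v-1:v+2,u-1:u+2]);K=c["K"]
    p=np.array([(u-K[0,2])/K[0,0]*z,-(v-K[1,2])/K[1,1]*z,-z]);T=c["mount"];q=T[:3,:3]@p+T[:3,3];return z,q,R@q+t
for n,u,v in [("keyUL",331,188),("keyUR",391,188),("keyLR",385,242),("keyLL",332,242),("keyc",360,215),("Ltip",262,248),("Ltip out",250,258),("Rtip",376,248),("Rtip out",385,250),("Rout",395,270),("Lout",240,270),("floor",280,200),("wallL",241,200),("wallR",313,200)]:
    z,q,w=bp(u,v);print(n,z.round(),q.round(1),w.round(1))
print(mw([452.6,22.6,-8.38],np.array([[40,38,59],[40,88,59],[90,88,59],[90,38,59],[65,63,59.]])).round(1))
for x in(225,235,245,255,262,268,272,370,376,382,390,398,405,415): print(x,[int(d[y,x]) for y in (240,244,248,255,265,275,285)])
E
```

```text
[522.38993497  44.9006894   92.86600875] 2.3667
keyUL 216.0 [ 32.2   7.8 -20.9] [502.9  55.6  60.7]
keyUR 216.0 [ 32.3  53.6 -20.9] [509.5 101.   60.6]
keyLR 229.0 [31.8 52.  24. ] [553.7  92.9  61.2]
keyLL 228.0 [31.2  9.1 23.8] [547.3  50.5  61.7]
keyc 222.0 [31.5 30.8  0.7] [527.6  75.2  61.4]
Ltip 141.0 [-49.  -29.7 -11.1] [507.1  17.1 141.8]
Ltip out 131.0 [-59.2 -33.3 -11. ] [506.6  13.5 152. ]
Rtip 141.0 [-48.9  27.2 -11.1] [515.3  73.4 141.8]
Rtip out 138.0 [-51.8  31.  -11.4] [515.5  77.2 144.7]
Rout 121.0 [-69.8  31.3 -11.1] [515.8  77.5 162.6]
Lout 129.0 [-63.3 -37.1  -7.2] [509.8   9.2 156.2]
floor 242.0 [ 54.7 -34.7  -4.4] [513.1  11.2  38.2]
wallL 271.0 [ 82.7 -76.2   4.2] [515.7 -31.1  10.1]
wallR 227.0 [39.8 -6.2 -9. ] [512.7  40.1  53. ]
[[497.7  54.4  59. ]
 [505.  103.8  59. ]
 [554.5  96.5  59. ]
 [547.2  47.1  59. ]
 [526.1  75.5  59. ]]
225 [292, 293, 295, 298, 300, 304, 105]
235 [283, 286, 295, 297, 132, 125, 106]
245 [284, 285, 295, 141, 125, 118, 108]
255 [256, 146, 141, 134, 124, 117, 117]
262 [270, 144, 141, 134, 131, 130, 131]
268 [272, 147, 147, 146, 146, 146, 147]
272 [271, 285, 295, 297, 300, 304, 306]
370 [228, 150, 150, 149, 148, 150, 307]
376 [228, 145, 141, 134, 133, 133, 133]
382 [228, 144, 141, 134, 123, 120, 120]
390 [293, 293, 295, 141, 126, 116, 116]
398 [293, 293, 294, 142, 133, 117, 108]
405 [292, 293, 294, 296, 133, 124, 106]
415 [293, 293, 295, 297, 300, 304, 105]
```

```bash
python3 - <<'E'
from h import *
from rig import r
s=r.get_state();R=s["ee_rot"];t=s["ee_pos"];print(t)
for x in(-45,-25,-6):
    for y in (-34,34):
        print(x,y,((proj("scene",(R@np.array([x,y,0.])+t)[None])[0]-[150,80])*3).round())
E
```

```text
[522.38993497  44.9006894   92.86600875]
-45 -34 [360. 343.]
-45 34 [456. 284.]
-25 -34 [364. 365.]
-25 34 [457. 307.]
-6 -34 [368. 385.]
-6 34 [459. 328.]
```

Call:
play_rows:
  increments:
    - {"tx": 5,"tz": 0,"ty": 0,"yaw": 0,"claw": 0.25}
    - {"tx": 10,"tz": 0,"ty": 0,"yaw": 0,"claw": 0.25}
    - {"tx": 15,"tz": 0,"ty": 0,"yaw": 0,"claw": 0.25}
    - {"tx": 20,"tz": 0,"ty": 0,"yaw": 0,"claw": 0.25}
    - {"tx": 20,"tz": 0,"ty": 0,"yaw": 0,"claw": 0.25}
    - {"tx": 20,"tz": 0,"ty": 0,"yaw": 0,"claw": 0.25}

```text
time: 2.87
ee_pos: [521.3, 44.2, 70.9]
ee_rot: [[-0.001, 0.146, 0.989], [0.0, 0.989, -0.146], [-1.0, -0.0, -0.001]]
contact_force: [1.0, -0.4, 1.1]
opening: 0.621
```

```bash
python3 - <<'E'
from h import *
from rig import r, read_camera
import cv2
s=r.get_state();R=s["ee_rot"];t=s["ee_pos"];print(t,s["contact_force"],s["opening"],s["time"])
p,d=read_camera("scene");cv2.imwrite("pics/s2.png",cv2.resize(cv2.convertScaleAbs(p[120:270,200:350],alpha=2.2),None,fx=4,fy=4,interpolation=cv2.INTER_CUBIC))
np.save("s2.npy",d)
for x in(-45,-25,-6):
    for y in (-34,34):
        print(x,y,((proj("scene",(R@np.array([x,y,0.])+t)[None])[0]-[200,120])*4).round())
p,d=read_camera("wrist");cv2.imwrite("pics/w2.png",cv2.convertScaleAbs(p,alpha=1.5));np.save("w2.npy",d)
E
```

```text
[521.25795259  44.21761875  70.8588333 ] [ 1.00642379 -0.44588767  1.1031559 ] 0.620745274952346 2.8667
-45 -34 [283. 329.]
-45 34 [407. 252.]
-25 -34 [288. 357.]
-25 34 [409. 281.]
-6 -34 [292. 383.]
-6 34 [410. 307.]
```

View pics/s2.png

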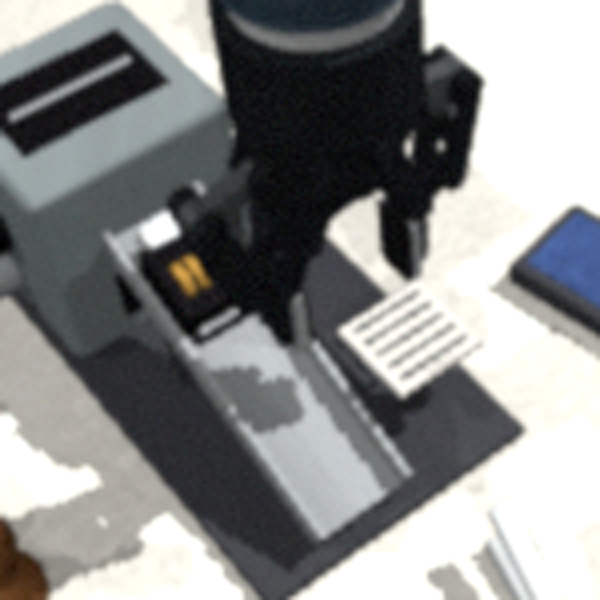

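View pics/w2.png

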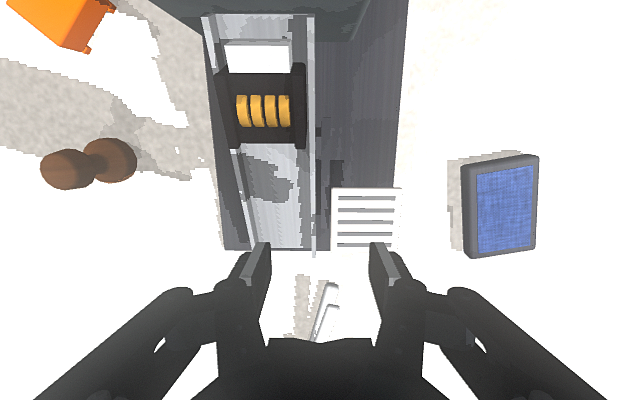

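Call:
play_rows:
  increments:
    - {"tx": 5,"tz": 0,"ty": 0,"yaw": 0,"claw": 0.25}
    - {"tx": 10,"tz": 0,"ty": 0,"yaw": 0,"claw": 0.25}
    - {"tx": 10,"tz": 0,"ty": 0,"yaw": 0,"claw": 0.25}

```text
time: 3.22
ee_pos: [520.9, 44.3, 60.2]
ee_rot: [[-0.002, 0.145, 0.989], [0.0, 0.989, -0.145], [-1.0, -0.0, -0.002]]
contact_force: [-0.7, -0.2, 0.3]
opening: 0.624
```

Call:
play_rows:
  increments:
    - {"tx": 5,"tz": 0,"ty": 0,"yaw": 0,"claw": 0.25}
    - {"tx": 10,"tz": 0,"ty": 0,"yaw": 0,"claw": 0.25}
    - {"tx": 10,"tz": 0,"ty": 0,"yaw": 0,"claw": 0.25}
    - {"tx": 10,"tz": 0,"ty": 0,"yaw": 0,"claw": 0.25}

```text
time: 3.55
ee_pos: [521.2, 44.3, 50.8]
ee_rot: [[-0.001, 0.145, 0.989], [0.0, 0.989, -0.145], [-1.0, -0.0, -0.001]]
contact_force: [0.2, -0.7, -0.4]
opening: 0.625
```

```bash
python3 - <<'E'
from h import *
from rig import r, read_camera
import cv2
s=r.get_state();R=s["ee_rot"];t=s["ee_pos"];print(t,s["contact_force"],s["opening"],s["time"])
p,d=read_camera("scene");cv2.imwrite("pics/s3.png",cv2.resize(cv2.convertScaleAbs(p[120:270,200:350],alpha=2.2),None,fx=4,fy=4,interpolation=cv2.INTER_CUBIC))
p,d=read_camera("wrist");cv2.imwrite("pics/w3.png",cv2.convertScaleAbs(p,alpha=1.5));np.save("w2.npy",d)
E
```

```text
[521.21826248  44.29487822  50.77774208] [ 0.19273136 -0.71534222 -0.35045997] 0.625329124835144 3.55
```

View pics/s3.png

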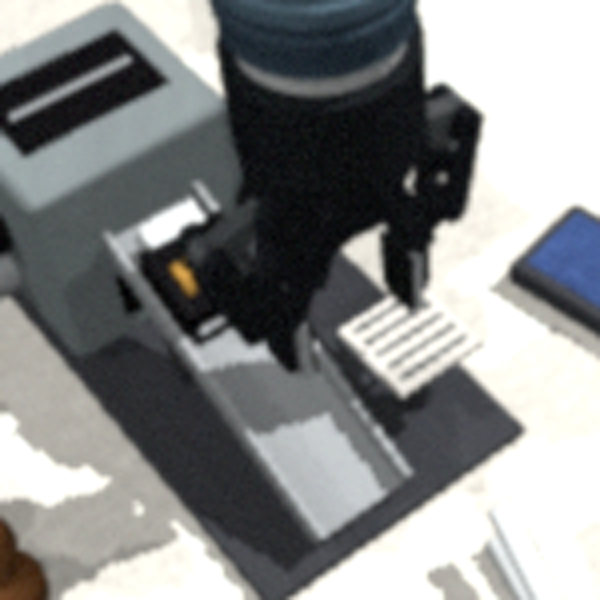

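View pics/w3.png

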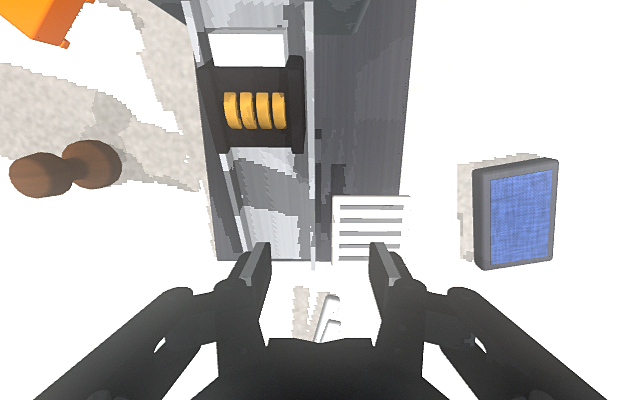

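Call:
play_rows:
  increments:
    - {"tx": 5,"tz": 0,"ty": 0,"yaw": 0,"claw": 0.25}
    - {"tx": 10,"tz": 0,"ty": 0,"yaw": 0,"claw": 0.25}
    - {"tx": 10,"tz": 0,"ty": 0,"yaw": 0,"claw": 0.25}
    - {"tx": 10,"tz": 0,"ty": 0,"yaw": 0,"claw": 0.25}

```text
time: 3.98
ee_pos: [521.2, 44.3, 40.8]
ee_rot: [[-0.001, 0.145, 0.989], [0.0, 0.989, -0.145], [-1.0, -0.0, -0.001]]
contact_force: [0.4, -0.3, 0.1]
opening: 0.625
```

Call:
play_rows:
  increments:
    - {"tx": 3,"tz": 0,"ty": 0,"yaw": 0,"claw": 0.25}
    - {"tx": 5,"tz": 0,"ty": 0,"yaw": 0,"claw": 0.25}
    - {"tx": 5,"tz": 0,"ty": 0,"yaw": 0,"claw": 0.25}

```text
time: 4.23
ee_pos: [521.5, 44.3, 35.9]
ee_rot: [[-0.001, 0.145, 0.989], [0.0, 0.989, -0.145], [-1.0, 0.0, -0.001]]
contact_force: [0.0, 0.1, 0.9]
opening: 0.621
```

```bash
python3 - <<'E'
from h import *
from rig import r, read_camera
import cv2
s=r.get_state();R=s["ee_rot"];t=s["ee_pos"];print(t,s["contact_force"],s["opening"],s["time"])
p,d=read_camera("scene");cv2.imwrite("pics/s4.png",cv2.resize(cv2.convertScaleAbs(p[120:270,200:350],alpha=2.2),None,fx=4,fy=4,interpolation=cv2.INTER_CUBIC))
E
```

```text
[521.46895585  44.2616604   35.86616917] [0.01348514 0.05092503 0.92927924] 0.6214419393626514 4.2333
```

View pics/s4.png

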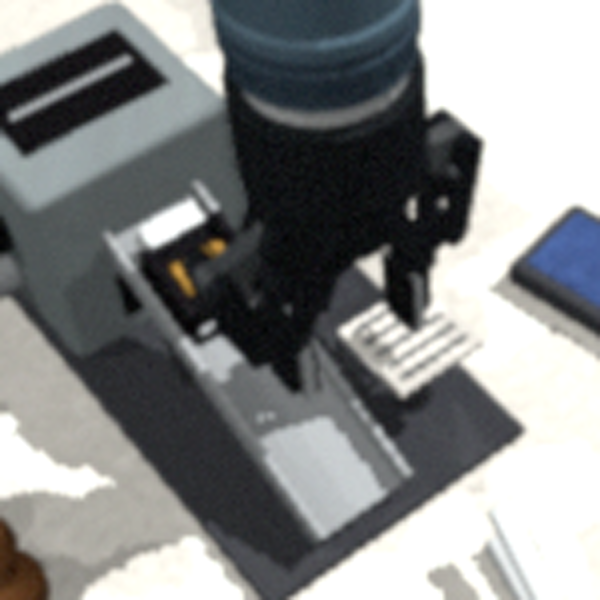

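Call:
play_rows:
  increments:
    - {"tx": 2,"tz": 0,"ty": 0,"yaw": 0,"claw": 0.25}
    - {"tx": 4,"tz": 0,"ty": 0,"yaw": 0,"claw": 0.25}
    - {"tx": 4,"tz": 0,"ty": 0,"yaw": 0,"claw": 0.25}

```text
time: 4.53
ee_pos: [521.5, 44.3, 31.9]
ee_rot: [[-0.0, 0.145, 0.989], [0.0, 0.989, -0.145], [-1.0, 0.0, -0.0]]
contact_force: [-0.3, -0.0, -0.4]
opening: 0.624
```

Call:
play_rows:
  increments:
    - {"tx": 2,"tz": 0,"ty": 0,"yaw": 0,"claw": 0.25}
    - {"tx": 4,"tz": 0,"ty": 0,"yaw": 0,"claw": 0.25}
    - {"tx": 4,"tz": 0,"ty": 0,"yaw": 0,"claw": 0.25}

```text
time: 4.78
ee_pos: [521.4, 44.3, 27.9]
ee_rot: [[-0.001, 0.145, 0.989], [0.0, 0.989, -0.145], [-1.0, 0.0, -0.001]]
contact_force: [-0.4, 0.0, -0.6]
opening: 0.626
```

```bash
python3 - <<'E'
from h import *
from rig import r, read_camera
import cv2
s=r.get_state();R=s["ee_rot"];t=s["ee_pos"];print(t,s["contact_force"],s["opening"],s["time"])
p,d=read_camera("scene");cv2.imwrite("pics/s5.png",cv2.resize(cv2.convertScaleAbs(p[120:270,200:350],alpha=2.2),None,fx=4,fy=4,interpolation=cv2.INTER_CUBIC))
p,d=read_camera("wrist");cv2.imwrite("pics/w5.png",cv2.convertScaleAbs(p,alpha=1.5))
E
```

```text
[521.43199671  44.28957247  27.85745106] [-0.38747419  0.01081672 -0.55653937] 0.6263846589282256 4.7833
```

View pics/s5.png

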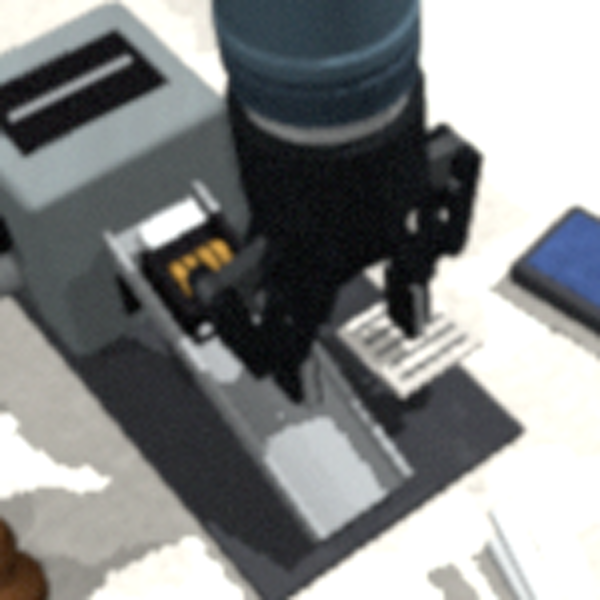

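View pics/w5.png

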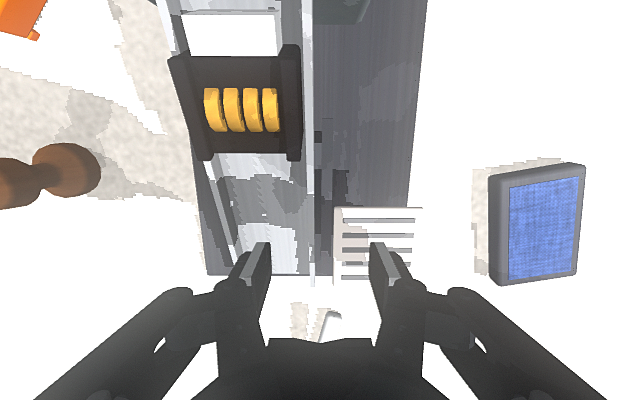

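Call:
play_rows:
  increments:
    - {"tx": 2,"tz": 0,"ty": 0,"yaw": 0,"claw": 0.25}
    - {"tx": 4,"tz": 0,"ty": 0,"yaw": 0,"claw": 0.25}
    - {"tx": 4,"tz": 0,"ty": 0,"yaw": 0,"claw": 0.25}

```text
time: 5.13
ee_pos: [521.5, 44.3, 23.9]
ee_rot: [[-0.001, 0.145, 0.989], [0.0, 0.989, -0.145], [-1.0, 0.0, -0.001]]
contact_force: [-0.0, -0.3, -0.7]
opening: 0.631
```

Call:
play_rows:
  increments:
    - {"tx": 2,"tz": 0,"ty": 0,"yaw": 0,"claw": 0.25}
    - {"tx": 3,"tz": 0,"ty": 0,"yaw": 0,"claw": 0.25}
    - {"tx": 3,"tz": 0,"ty": 0,"yaw": 0,"claw": 0.25}

```text
time: 5.38
ee_pos: [521.5, 44.2, 21.0]
ee_rot: [[-0.0, 0.145, 0.989], [0.0, 0.989, -0.145], [-1.0, 0.0, -0.0]]
contact_force: [-0.5, 0.3, 0.6]
opening: 0.625
```

```bash
python3 - <<'E'
from h import *
from rig import r, read_camera
import cv2
s=r.get_state();R=s["ee_rot"];t=s["ee_pos"];print(t,s["time"])
p,d=read_camera("wrist");cv2.imwrite("pics/w6.png",cv2.convertScaleAbs(p,alpha=1.5));np.save("w6.npy",d)
p,d2=read_camera("scene");cv2.imwrite("pics/s6.png",cv2.resize(cv2.convertScaleAbs(p[150:240,240:340],alpha=2.2),None,fx=6,fy=6,interpolation=cv2.INTER_CUBIC))
c=camera_params("wrist");K=c["K"];T=c["mount"]
def bp(u,v):
    z=d[v,u];p=np.array([(u-K[0,2])/K[0,0]*z,-(v-K[1,2])/K[1,1]*z,-z]);q=T[:3,:3]@p+T[:3,3];return q.round(),(R@q+t).round()
for u,v in[(320,345),(320,370),(320,395),(280,345),(220,290),(215,330),(180,292),(250,262),(262,246),(268,260),(370,246),(380,246),(340,230),(400,230),(250,140),(240,130),(200,100),(290,100),(290,150)]:print(u,v,*bp(u,v))
E
```

```text
[521.51168792  44.24798211  20.99592187] 5.3833
320 345 [-110.   -1.  -10.] [511.  45. 131.]
320 370 [-119.   -1.  -11.] [511.  45. 140.]
320 395 [-126.   -1.  -11.] [511.  45. 147.]
280 345 [-110.  -13.  -10.] [510.  33. 131.]
220 290 [-85. -38. -12.] [504.   8. 106.]
215 330 [-112.  -30.  -17.] [500.  17. 133.]
180 292 [-89. -51. -14.] [500.  -4. 110.]
250 262 [-63. -32. -11.] [506.  14.  84.]
262 246 [-46. -30. -11.] [507.  16.  67.]
268 260 [-46. -28.  -3.] [515.  17.  67.]
370 246 [-41.  26.  -8.] [517.  71.  62.]
380 246 [-46.  30. -11.] [515.  75.  67.]
340 230 [-37.  10. -16.] [507.  56.  58.]
400 230 [-38.  42. -16.] [512.  88.  59.]
250 140 [-61. -29. -65.] [453.  25.  82.]
240 130 [-63. -32. -69.] [449.  22.  84.]
200 100 [-72. -43. -80.] [437.  13.  93.]
290 100 [-73. -11. -80.] [441.  45.  94.]
290 150 [-66. -13. -62.] [459.  41.  87.]
```

View pics/s6.png

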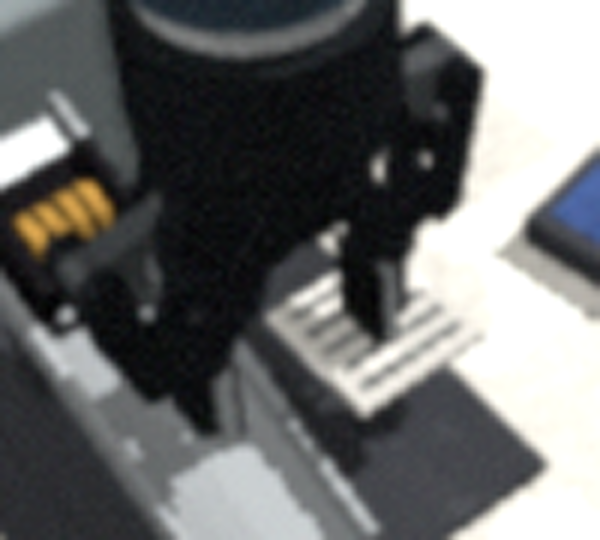

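View pics/w6.png

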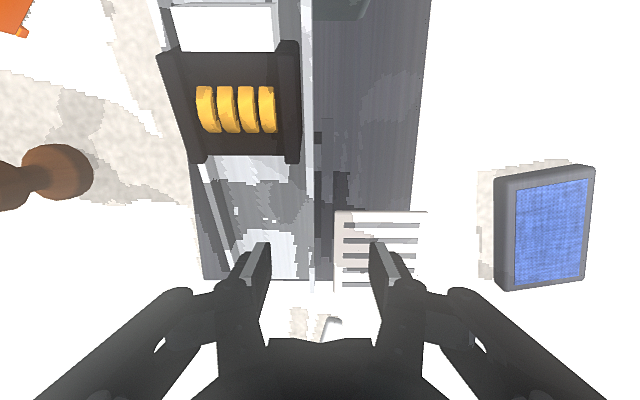

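Call:
play_rows:
  increments:
    - {"tx": 2,"tz": 0,"ty": 0,"yaw": 0,"claw": 0.25}
    - {"tx": 4,"tz": 0,"ty": 0,"yaw": 0,"claw": 0.25}
    - {"tx": 4,"tz": 0,"ty": 0,"yaw": 0,"claw": 0.25}

```text
time: 5.73
ee_pos: [522.0, 44.3, 17.2]
ee_rot: [[0.001, 0.145, 0.989], [0.0, 0.989, -0.145], [-1.0, 0.0, 0.001]]
contact_force: [0.7, -0.7, 0.8]
opening: 0.622
```

Call:
play_rows:
  increments:
    - {"tx": 2,"tz": 0,"ty": 0,"yaw": 0,"claw": 0.25}
    - {"tx": 3,"tz": 0,"ty": 0,"yaw": 0,"claw": 0.25}
    - {"tx": 3,"tz": 0,"ty": 0,"yaw": 0,"claw": 0.25}

```text
time: 5.98
ee_pos: [522.2, 44.3, 14.4]
ee_rot: [[0.001, 0.145, 0.989], [0.0, 0.989, -0.145], [-1.0, 0.0, 0.001]]
contact_force: [1.0, 0.2, 2.0]
opening: 0.626
```

```bash
python3 - <<'E'
from h import *
from rig import r, read_camera
import cv2
s=r.get_state();print(s["ee_pos"],s["contact_force"],s["torque"])
p,d=read_camera("wrist");cv2.imwrite("pics/w7.png",cv2.resize(cv2.convertScaleAbs(p[120:300,150:450],alpha=1.3),None,fx=2.5,fy=2.5))
p,d2=read_camera("scene");cv2.imwrite("pics/s7.png",cv2.resize(cv2.convertScaleAbs(p[150:240,240:340],alpha=2.2),None,fx=6,fy=6,interpolation=cv2.INTER_CUBIC))
E
```

```text
[522.16545149  44.27941795  14.36330927] [0.97551448 0.17515402 1.96689671] [ 0.0856278  -0.07900413 -0.01316281]
```

View pics/s7.png

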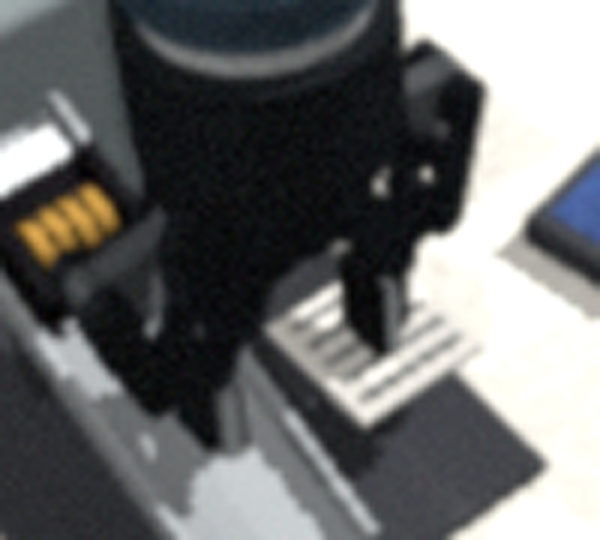

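View pics/w7.png

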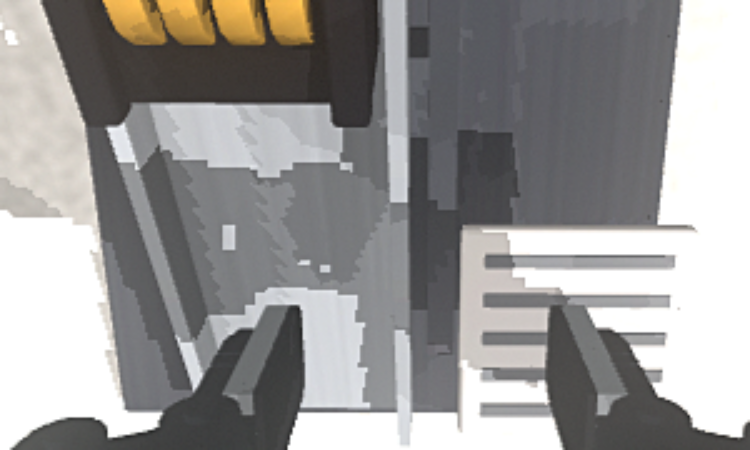

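Call:
play_rows:
  increments:
    - {"tx": 3,"tz": 0,"ty": 0,"yaw": 0,"claw": 0.25}
    - {"tx": 6,"tz": 0,"ty": 0,"yaw": 0,"claw": 0.25}
    - {"tx": 6,"tz": 0,"ty": 0,"yaw": 0,"claw": 0.25}
    - {"tx": 6,"tz": 0,"ty": 0,"yaw": 0,"claw": 0.25}

```text
time: 6.42
ee_pos: [522.4, 44.3, 8.5]
ee_rot: [[0.001, 0.145, 0.989], [0.0, 0.989, -0.145], [-1.0, 0.0, 0.001]]
contact_force: [0.4, 0.7, 5.0]
opening: 0.626
```

```bash
python3 - <<'E'
from h import *
from rig import r, read_camera
import cv2
s=r.get_state();print(s["ee_pos"],s["contact_force"],s["torque"])
p,d=read_camera("wrist");cv2.imwrite("pics/w8.png",cv2.resize(cv2.convertScaleAbs(p[40:300,150:450],alpha=1.3),None,fx=2.2,fy=2.2))
E
```

```text
[522.40531853  44.2727487    8.45606703] [0.41849433 0.69300103 5.03077648] [ 0.09713772 -0.25376722  0.03931867]
```

View pics/w8.png

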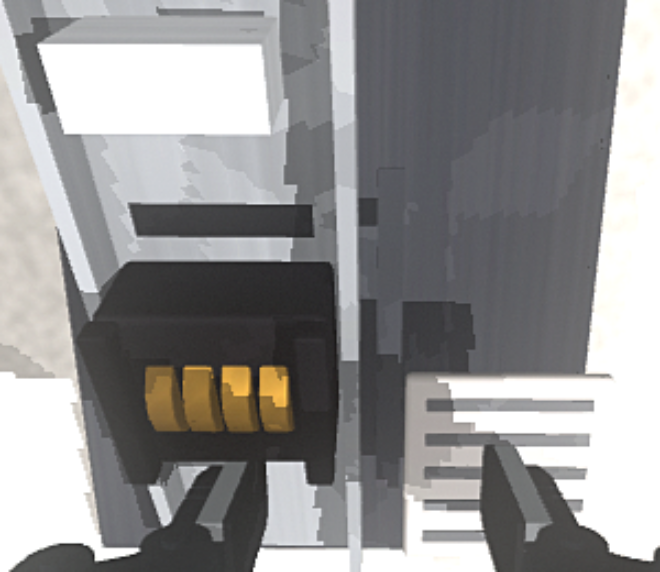

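Call:
play_rows:
  increments:
    - {"tx": 2,"tz": 0,"ty": 0,"yaw": 0,"claw": 0.25}
    - {"tx": 4,"tz": 0,"ty": 0,"yaw": 0,"claw": 0.25}
    - {"tx": 4,"tz": 0,"ty": 0,"yaw": 0,"claw": 0.25}
    - {"tx": 4,"tz": 0,"ty": 0,"yaw": 0,"claw": 0.25}

```text
time: 6.8
ee_pos: [522.5, 44.3, 6.1]
ee_rot: [[0.002, 0.145, 0.989], [0.0, 0.989, -0.145], [-1.0, 0.001, 0.002]]
contact_force: [-3.8, -1.2, 16.3]
opening: 0.627
```

Call:
play_rows:
  increments:
    - {"tx": 1,"tz": 0,"ty": 0,"yaw": 0,"claw": 0.25}
    - {"tx": 1.5,"tz": 0,"ty": 0,"yaw": 0,"claw": 0.25}
    - {"tx": 1.5,"tz": 0,"ty": 0,"yaw": 0,"claw": 0.25}
    - {"tx": 1.5,"tz": 0,"ty": 0,"yaw": 0,"claw": 0.25}

```text
time: 7.13
ee_pos: [522.7, 44.4, 5.9]
ee_rot: [[0.003, 0.145, 0.989], [0.001, 0.989, -0.145], [-1.0, 0.001, 0.003]]
contact_force: [-7.2, -1.5, 27.2]
opening: 0.624
```

```bash
python3 - <<'E'
from h import *
from rig import r, read_camera
import cv2
s=r.get_state();R=s["ee_rot"];t=s["ee_pos"];print(t,s["contact_force"],s["torque"])
p,d=read_camera("wrist");cv2.imwrite("pics/w9.png",cv2.resize(cv2.convertScaleAbs(p[40:300,150:450],alpha=1.3),None,fx=2.2,fy=2.2))
cv2.imwrite("pics/w9k.png",cv2.resize(p[200:300,220:430],None,fx=3.8,fy=3.8))
q,d2=read_camera("scene");cv2.imwrite("pics/s9.png",cv2.resize(cv2.convertScaleAbs(q[150:240,240:340],alpha=2.2),None,fx=6,fy=6,interpolation=cv2.INTER_CUBIC))
c=camera_params("wrist");K=c["K"];T=c["mount"]
def bp(u,v):
    z=d[v,u];p=np.array([(u-K[0,2])/K[0,0]*z,-(v-K[1,2])/K[1,1]*z,-z]);q=T[:3,:3]@p+T[:3,3];return q.round(1),(R@q+t).round(1)
for u,v in[(345,216),(370,216),(400,216),(410,235),(350,235),(340,270),(400,150),(400,120),(380,180),(262,250),(380,250),(220,85),(220,110),(290,175)]:print(u,v,*bp(u,v))
c2=camera_params("scene")
for u,v in[(306,212),(296,212),(318,206),(302,217),(312,203),(330,228)]:
    z=d2[v,u];K2=c2["K"];pp=np.array([(u-K2[0,2])/K2[0,0]*z,-(v-K2[1,2])/K2[1,1]*z,-z,1]);print("scene",u,v,(c2["world_from_camera"]@pp)[:3].round(1))
E
```

```text
[522.66915707  44.39516081   5.90518851] [-7.20436397 -1.51127197 27.19104106] [0.47782415 1.25273205 0.23510336]
345 216 [-37.4  12.3 -23.8] [500.8  60.   43.3]
370 216 [-38.1  25.3 -24.1] [502.4  72.9  43.9]
400 216 [-38.2  41.  -24.1] [504.6  88.4  44.1]
410 235 [-38.4  47.1 -13.4] [516.1  93.   44.3]
350 235 [-38.7  15.2 -13.5] [511.4  61.3  44.6]
340 270 [-37.8  10.4   8. ] [532.   53.5  43.7]
400 150 [ -3.3  48.  -54. ] [476.2  99.7   9.1]
400 120 [ -2.   46.8 -71.6] [458.6 101.1   7.8]
380 180 [ -1.6  37.4 -34.9] [493.5  86.4   7.4]
262 250 [-55.9 -28.2 -13.5] [505.1  18.4  61.7]
380 250 [-50.9  28.8 -11. ] [515.8  74.4  56.8]
220 85 [-84.  -31.5 -83.5] [435.3  25.3  89.7]
220 110 [-56.8 -41.3 -76.5] [440.8  14.6  62.5]
290 175 [-62.3 -13.3 -50.9] [470.2  38.6  68. ]
scene 306 212 [538.7  72.4  45.7]
scene 296 212 [524.2  59.9  45.3]
scene 318 206 [522.4 125.5  -1.3]
scene 302 217 [541.1  58.6  45.8]
scene 312 203 [531.9  97.1  44.2]
scene 330 228 [579.6  96.8   4.1]
```

View pics/w9.png

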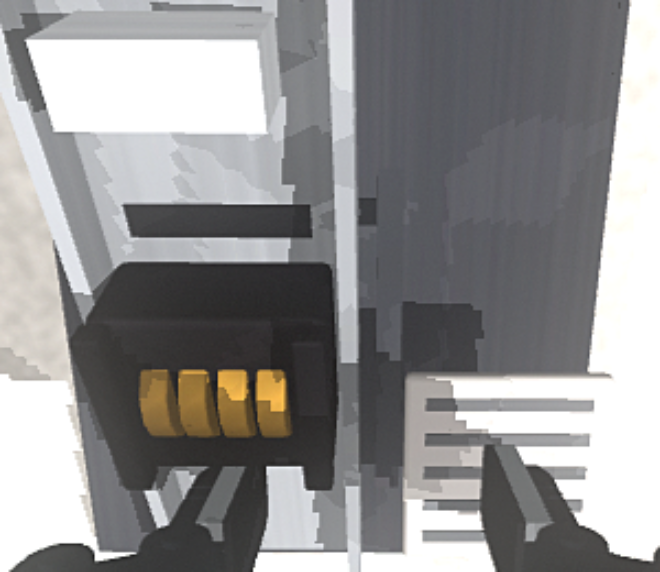

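View pics/s9.png

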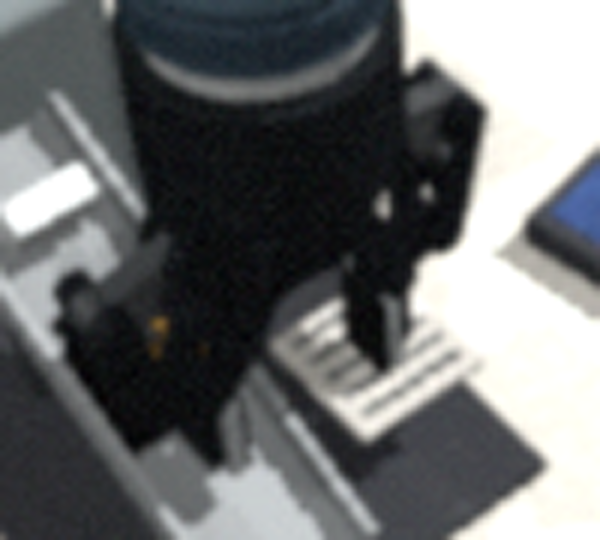

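View pics/w9k.png

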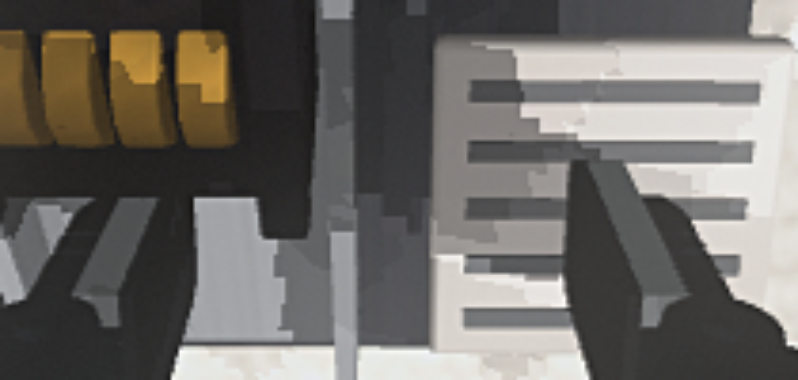

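Call:
play_rows:
  increments:
    - {"tx": -1,"tz": 0,"ty": 0,"yaw": 0,"claw": 0.25}
    - {"tx": -1,"tz": 0,"ty": 0,"yaw": 0,"claw": 0.25}
    - {"tx": -1,"tz": 0,"ty": 0,"yaw": 0,"claw": 0.25}
    - {"tx": -1,"tz": 0,"ty": 0,"yaw": 0,"claw": 0.25}
    - {"tx": -1,"tz": 0,"ty": 0,"yaw": 0,"claw": 0.25}
    - {"tx": -1,"tz": 0,"ty": 0,"yaw": 0,"claw": 0.25}
    - {"tx": -1,"tz": 0,"ty": 0,"yaw": 0,"claw": 0.25}
    - {"tx": -1,"tz": 0,"ty": 0,"yaw": 0,"claw": 0.25}
    - {"tx": -1,"tz": 0,"ty": 0,"yaw": 0,"claw": 0.25}
    - {"tx": -1,"tz": 0,"ty": 0,"yaw": 0,"claw": 0.25}
    - {"tx": -1,"tz": 0,"ty": 0,"yaw": 0,"claw": 0.25}
    - {"tx": -1,"tz": 0,"ty": 0,"yaw": 0,"claw": 0.25}

```text
time: 8.23
ee_pos: [522.6, 44.3, 6.1]
ee_rot: [[0.002, 0.145, 0.989], [0.0, 0.989, -0.145], [-1.0, 0.001, 0.002]]
contact_force: [-4.7, -1.3, 20.3]
opening: 0.628
```

```bash
python3 - <<'E'
from h import *
from rig import r, read_camera
import cv2
s=r.get_state();R=s["ee_rot"];t=s["ee_pos"];print(t,s["contact_force"],s["time"])
p,d=read_camera("wrist");cv2.imwrite("pics/w10.png",cv2.resize(cv2.convertScaleAbs(p[40:300,150:450],alpha=1.3),None,fx=2.2,fy=2.2))
c=camera_params("wrist");K=c["K"];T=c["mount"]
for u,v in[(345,216),(370,216),(400,216),(410,235),(350,235)]:
    z=d[v,u];p=np.array([(u-K[0,2])/K[0,0]*z,-(v-K[1,2])/K[1,1]*z,-z]);q=T[:3,:3]@p+T[:3,3];print((R@q+t).round(1))
E
```

```text
[522.58644247  44.33989618   6.06680233] [-4.70231199 -1.31346726 20.2840216 ] 8.2333
[500.3  59.9  44.7]
[501.9  72.7  45.2]
[504.6  88.4  44.1]
[516.4  93.1  43.8]
[511.2  61.3  45. ]
```

View pics/w10.png

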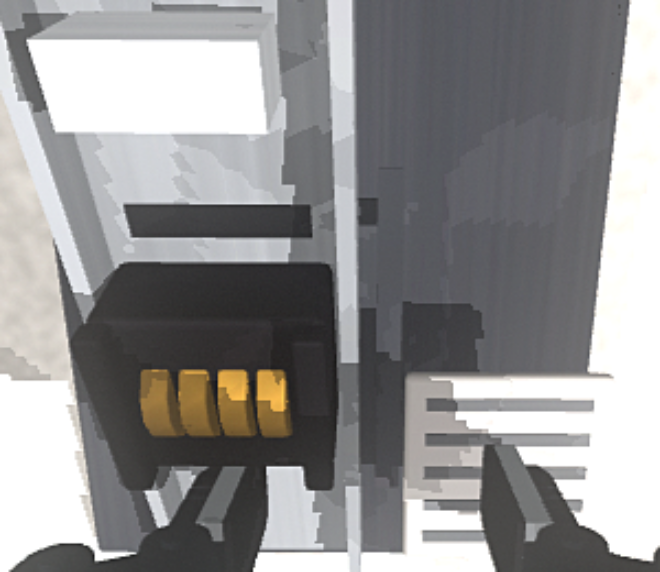

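The key is measured fully down at about 45 mm and is held with a 20 N push. Between the last two pictures the cassette has not moved, resting against the chute finger. I'm handing in now.

```bash
python3 -c "
from rig import r
print(r.close_job())"
```

```text
the job is handed in; nothing more can be done
None
```

The ejector key is fully down under one finger, and the cassette is caught in the chute against the other. The job was handed in at about 8.3 s, with the arm still holding.

- **Key:** the last wrist-camera depth readings put its top at 44–45 mm, against 45 mm when down. The arm had reached the hard stop, and I eased the push from 27 N to about 20 N before handing in.
- **Cassette:** it did not move between the last two wrist pictures, about 1.1 s apart, and it was never lifted. The stamp, ink pad, punch and orange look-alike were not touched.
- **Disagreement:** the camera images put the partly open fingertips about 35–45 mm behind the reported tool point. I went by the images and the contact force instead, lowering in small steps.
- **Pose fit:** the two fixed cameras located the machine about 3 mm apart. A check on the key from the wrist camera confirmed the alignment before pressing.

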